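# Lock the anchor stud into the desk accessory rail

## Task

Fit the T-headed anchor stud into the aluminium rail on the desk: drop its head down through the wide opening in the rail, slide it along the slot until you feel it touch the hidden stop, and give it a quarter turn there so that its wing stands across the rail and it is locked, then let go of it. Be gentle: keep the stud upright in the slot, do not ram or force it against the rail, and leave the mouse, mug and stapler where they are.

Things in the scene. Friction and masses are not known exactly. Their poses are not given: they have to be found in the camera images.
- stud: Loose anchor stud, 120 g, upright on its steel T-head. Origin: centre of the head's underside, z up. Head 14 mm wide (x), 23 mm long (y), 6.5 mm thick, ends rounded to a 23.5 mm circle so it can spin in a round space. Shank 8 mm in diameter above it; round flange, 24 mm in diameter, 15.5 to 18.5 mm above the origin. A half turn about z fits the same.
- wing (a point): Point on the stud's axis in its black wing grip, 45 mm above the stud's underside. The wing is a flat upright plate 12 mm thick (x), 34 mm long (y), from 18.5 to 54 mm above the underside, parallel to the long side of the head.
- rail: Aluminium T-slot rail fixed to the desk, 36 mm wide (x), 230 long (y), 18 high. Origin: centre of its underside; y along the slot. Channel floor 4 mm above the origin; lips 13 to 18 mm above it. Slot between the lips 11 mm wide: passes the shank, not the head. With the head on the floor the flange clears the lips by 1.5 mm. Over 20 N between stud and rail (floor and stop too) is forcing it.
- window (a point): Centre of the entry window, level with the lips' top (18 mm above the desk), 80 mm to -y of the rail's origin: an opening 18 mm wide (rail x), 28 mm long (rail y), the only way in for the head, long side along y. From here it slides in +y, long side along the rail; guides under the lips leave 17 mm of width and keep it from turning.
- stretch (a point): Middle of the stretch of slot, level with the lips' top, where the pocket may be: the stud's axis meets the stop 60 to 130 mm from the window's centre (differs each time, not tracked). The rigid stop under the lips meets the head's end; only against it, or some 2 to 5 mm short, is the head free to turn, either way, with no end to the turn. Turned a quarter it cannot slide back.
- mouse: Grey computer mouse, 100 x 56 x 33 mm, on a 3 mm mat; origin under its centre. Leave alone.
- mug: White mug, 80 mm wide, 90 mm high; origin under its centre. Leave alone.
- stapler: Black stapler, 150 x 34 x 44 mm; origin under its centre. Leave alone.
There are look-alikes about, which are no part of the job. There is more than one size of the stud; the job needs the smallest.

How it is judged:
By the outcome, as a careful person would: the job done as asked, in the order asked, and still so for the second after the job is handed in, with the robot touching nothing.
It also fails if it takes over 54 s, if anything falls off the work surface, if the arm or the gripper's body presses on something with over 40 N, if the wrist force passes 120 N, or if a joint passes its speed limit or range.

## Robot

A 6-joint arm with a two-finger parallel gripper is mounted at the origin on the work surface. World frame = base frame: x ahead of the robot, y to its left, z up, the work surface at z = 0. Lengths are in m, angles in rad, forces in N, time in s.
With the tool pointing down it reaches from about 0.325 to 0.775 m from the base axis. Payload 5.5 kg.
Tool frame: the origin (TCP) lies at the centre of the arm's flange, where the gripper is bolted on; the fingertips stand robot.tcp_to_tips ahead of it and the grasp point (between the pads) lies 155 mm ahead of it (robot.tcp_to_tips is the distance from the TCP to the fingertips, in m); z points along the fingers, y is the direction in which the jaws open and shut (so a half turn about z gives the same grasp; the last joint's range is limited). The gripper opens to 85 mm and grips with 20 to 120 N. Pads are 22 mm wide; open, the fingers measure 114 mm over their backs; the gripper's body (76 mm by 85 mm) begins 54 mm behind the grasp point. The pads swing forward as they close: fully open they stand 13 mm farther back than shut.
Start: joints at [1.043, 0.091, 1.231, -0, 1.82, -0.057], TCP at [0.272, 0.535, 0.405] pointing down, gripper open.
Joint ranges: [-2.87, 2.87], [-0.86, 2.18], [0.17, 2.46], [-1.51, 4.65], [0.06, 2.69], [-2.65, 2.65]. Speed limits (rad/s): [2.57, 2.57, 3.01, 3.14, 3.14, 3.14].

## Interface

Orientations are given as a unit quaternion [w, x, y, z].
In Python, from rig import monitor, grab_frame, robot, models gives the robot as it stands.
- The arm moves only by the tool jog_arm, never from a script. Its argument "moves" is a list of rows, each a list of 3 entries, a list of its own where there are three numbers: the shift along the tool's x, y, z normalised to -1 to 1, where 1 is 20 mm, then the turn about the tool's z normalised to -1 to 1, where 1 is 4 degrees, then the closure in counts, from 0 (fully open) to 255 (shut). In form: [[[x, y, z], roll, hand], ...]. A call has 1 to 20 rows; each row shifts and turns the commanded pose from where the row before left it, along the tool's axes as they then stand; what a row does not reach is not made up. A row lasts 1/12 s, in which the tool goes at most 41.7 mm and 7.16 degrees, less where a joint would pass 70% of its speed; a pose out of reach is approached as far as the arm can. A call with a number of a shift or a turn outside -1 to 1 is refused whole. A call with a gripper value outside its range is refused whole. The fingers move at their own pace and stop on an object; "force" is the grip in N (left out, the last holds). Time passes only in rows, so rows that do not move let the fingers close. It gives the time, the measured TCP pose, the force and the opening at its end, in the units of the state.
- monitor.read_state(): the state, without advancing time (a new reading comes with each control period).
- grab_frame(name): name is "scene" or "top" or "wrist"; returns a dict with "pixels" (384x512x3 uint8, red, green, blue), "mtx" (3x3 intrinsics, pixels), "view" (4x4, takes a point from world to camera coordinates); the wrist camera has in their place "mount" (4x4, takes a point from camera to tool coordinates, whose origin is the TCP and whose axes are the flange's). Camera axes: x right, y down, z forward; pixel columns grow to the right and rows downward; lengths in m; the calibration is good to about 2 mm. The wrist camera is an equidistant fisheye: a pixel r from the principal point sees the ray r / f radians off the axis. A picture is of the moment at which its call begins: read the wrist's pose just before it. There is no depth.
- robot.finish_job(): hands the job in, once; it reports no verdict.
Trained networks look in a picture, given as the dict that the camera call returned (one of the last four; its "shot" number tells which), for a name from the list of things; names that differ only in an ending like _2 or _b are one class to them, and where a whole thing is asked for, a point or a joint stands for the part that bears it (a point fixed in the world has none). Each returns a list of dicts, best first, with "p" (0 to 1); they miss things now and then, are a little off and sometimes report something else, mostly with a low value. They report only what shows in the picture. A call takes as long as a camera call. They do not tell look-alikes from the thing itself.
- models.boxes_of(target, picture): "rect" ([left, top, right, bottom] in pixels, round what is visible of it).
The state is a dict: "time_s": time; "q": joint angles; "qvel": joint speeds; "joint_torque": joint torques, N m; "position": TCP position; "tool_rot": TCP orientation; "wrist_force": force on the tool from outside, world axes, zero at the start; "torque": the same for the moment, N m; "opening": finger opening in m.
Only numpy, scipy, OpenCV 4.12 (cv2) and the standard library are available. Lean on these libraries where they do the work, as an engineer would, in place of code of your own. Each camera call takes 0.05 s, during which the arm holds its last target.

## Working session

There is one attempt and no reset: what is moved stays moved. The work goes in short steps, Python scripts to look and compute and a tool call to move; the robot and the scene stay as the last step left them, time stands still between calls to the robot, and variables do not carry over. Pictures are saved under pics/ and viewed, and the job is handed in when it is done.

Besides the shell and the picture viewer there is one more tool, called after "Emit:" by a JSON object that holds its "fn" and its "kwargs". jog_arm: Moves the arm, as the interface text tells. Scaled input: -1 to 1 covers 20 mm each way for a shift and 4 degrees each way for a turn. Its arguments: {"type":"object","properties":{"moves":{"type":"array"},"force":{"type":"number"}},"required":["moves"]}

```bash
ls; mkdir -p pics; cat > h.py <<'E'
import numpy as np, cv2, json
from rig import monitor, grab_frame, robot, models
def save(n,im): cv2.imwrite('pics/'+n+'.png',cv2.cvtColor(im,cv2.COLOR_RGB2BGR))
def R(q):
    from scipy.spatial.transform import Rotation as r
    return r.from_quat([q[1],q[2],q[3],q[0]]).as_matrix()
def ray(pic,u,v,st=None):
    K=pic['mtx']
    K=np.array(K)
    if 'view' in pic:
        V=np.array(pic['view']); d=np.linalg.inv(K)@[u,v,1]; Rt=V[:3,:3]
        return -Rt.T@V[:3,3], Rt.T@d
    a=np.array([(u-K[0,2])/K[0,0],(v-K[1,2])/K[1,1]]); t=np.linalg.norm(a)
    d=np.array([*(a/max(t,1e-9)*np.sin(t)),np.cos(t)]); M=np.array(pic['mount'])
    Rt=R(st['tool_rot']); p=np.array(st['position'])
    return p+Rt@M[:3,3], Rt@M[:3,:3]@d
def at(pic,u,v,z,st=None):
    o,d=ray(pic,u,v,st); return o+d*(z-o[2])/d[2]
def proj(pic,P,st=None):
    K=np.array(pic['mtx']);P=np.array(P,float)
    if 'view' in pic:
        c=np.array(pic['view'])@[*P,1]; x=K@c[:3]; return x[:2]/x[2]
    M=np.array(pic['mount']); t=R(st['tool_rot']).T@(P-np.array(st['position']))
    c=M[:3,:3].T@(t-M[:3,3]); r=np.hypot(c[0],c[1]); th=np.arctan2(r,c[2])
    return np.array([K[0,0]*c[0]/r*th+K[0,2],K[1,1]*c[1]/r*th+K[1,2]])
E
python3 - <<'E'
from h import *
st=monitor.read_state(); print(st); print(robot.tcp_to_tips)
for n in ['scene','top','wrist']:
    p=grab_frame(n); save(n+'0',p['pixels'])
    print(n,np.round(p['mtx'],1).tolist(),np.round(p.get('view',p.get('mount')),3).tolist())
    for t in ['stud','rail','mouse','mug','stapler']:
        print(t,[(round(b['p'],2),np.round(b['rect']).tolist()) for b in models.boxes_of(t,p)])
print(monitor.read_state()['time_s'])
E
```

```text
pics
{'time_s': 0.0, 'q': array([ 1.04328725e+00,  9.19020036e-02,  1.23187100e+00,  8.06145126e-06,
        1.81975732e+00, -5.66908475e-02]), 'qvel': array([-0.00074326, -0.00089483,  0.00227619, -0.00126023,  0.00021377,
        0.0009214 ]), 'joint_torque': array([ 8.45414961e-04, -4.58710635e+01, -4.18038619e+01,  2.26384182e-04,
        1.12355553e-02,  2.19431922e-05]), 'position': array([0.27220259, 0.53478543, 0.40353309]), 'tool_rot': array([-2.82731887e-04,  2.33239762e-01,  9.72418775e-01, -9.26672894e-04]), 'wrist_force': array([-0.56229769,  0.19776779,  0.13680055]), 'torque': array([0.00114588, 0.03794584, 0.01422228]), 'opening': 0.08549635688415595}
0.1734
scene [[449.5, 0.0, 255.6], [0.0, 449.5, 195.2], [0.0, 0.0, 1.0]] [[-0.464, 0.886, 0.005, 0.233], [0.689, 0.364, -0.627, -0.36], [-0.557, -0.287, -0.779, 1.479], [0.0, 0.0, 0.0, 1.0]]
stud [(0.65, [188.0, 107.0, 200.0, 136.0]), (0.52, [153.0, 138.0, 166.0, 169.0])]
rail [(0.84, [222.0, 189.0, 300.0, 256.0])]
mouse [(0.61, [330.0, 239.0, 366.0, 283.0])]
mug [(0.69, [359.0, 183.0, 406.0, 228.0]), (0.52, [178.0, 132.
[... 160 characters left out ...]
 [-0.986, 0.008, -0.164, 0.564], [0.164, -0.008, -0.986, 0.8], [0.0, 0.0, 0.0, 1.0]]
stud [(0.9, [394.0, 194.0, 420.0, 215.0]), (0.89, [392.0, 267.0, 417.0, 293.0]), (0.65, [387.0, 232.0, 407.0, 251.0])]
rail []
mouse [(0.65, [132.0, 157.0, 156.0, 203.0])]
mug [(0.93, [94.0, 235.0, 157.0, 278.0])]
stapler [(0.61, [337.0, 77.0, 364.0, 141.0])]
wrist [[297.3, 0.0, 255.1], [0.0, 297.3, 188.7], [0.0, 0.0, 1.0]] [[0.0, -0.945, -0.328, 0.085], [1.0, 0.0, 0.0, 0.002], [0.0, -0.328, 0.945, 0.03], [0.0, 0.0, 0.0, 1.0]]
stud [(0.72, [16.0, 360.0, 27.0, 373.0]), (0.53, [0.0, 332.0, 14.0, 361.0])]
rail [(0.58, [99.0, 371.0, 148.0, 383.0])]
mouse []
mug [(0.71, [17.0, 357.0, 30.0, 371.0])]
stapler []
0.9
```

```bash
python3 - <<'E'
import cv2
for n in ['scene0','top0']:
    im=cv2.imread(f'pics/{n}.png'); cv2.imwrite(f'pics/{n}b.png',cv2.resize(im,(800,600),interpolation=cv2.INTER_CUBIC))
E
```

```text
(no output)
```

View pics/scene0b.png

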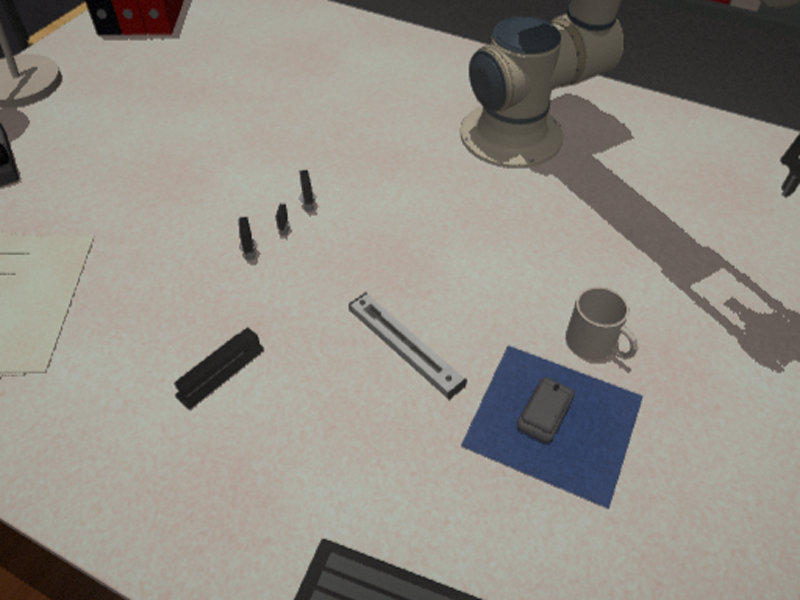

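View pics/top0b.png

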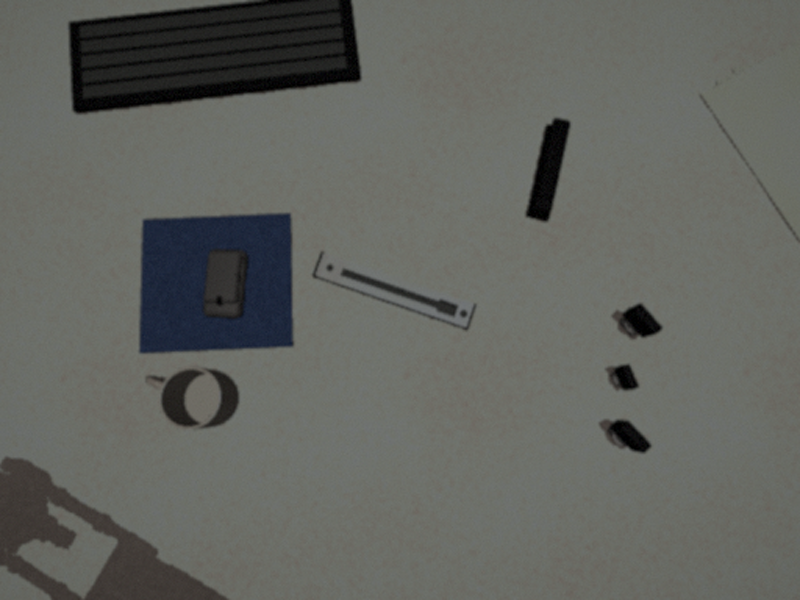

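```bash
python3 - <<'E'
import cv2,numpy as np
im=cv2.imread('pics/scene0.png')[98:178,140:220]; t=cv2.imread('pics/top0.png')[185:300,375:435]
a=cv2.resize(im,(440,440),interpolation=cv2.INTER_CUBIC); b=cv2.resize(t,(300,575),interpolation=cv2.INTER_CUBIC)
c=np.zeros((575,745,3),np.uint8); c[:440,:440]=a;c[:,445:]=b
cv2.imwrite('pics/crop1.png',np.clip(c*1.6,0,255).astype(np.uint8))
t=cv2.imread('pics/top0.png')[150:220,195:315]
cv2.imwrite('pics/crop2.png',np.clip(cv2.resize(t,(780,455),interpolation=cv2.INTER_CUBIC)*1.5,0,255).astype(np.uint8))
E
```

```text
(no output)
```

View pics/crop1.png

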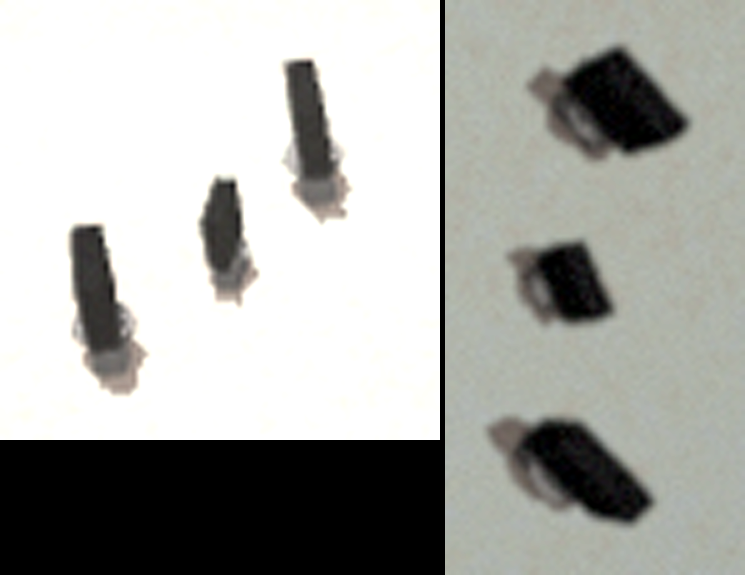

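View pics/crop2.png

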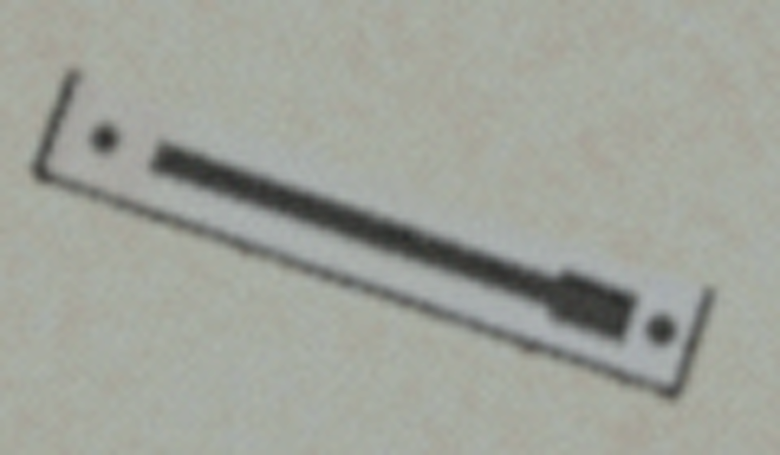

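```bash
python3 - <<'E'
from h import *
p=grab_frame('top'); s=grab_frame('scene')
L=at(p,211,171.2,.018);Rr=at(p,296.7,200.6,.018);W=at(p,286.2,196.6,.018);E=at(p,219.6,174.2,.018)
print(L,Rr,W,E,np.linalg.norm(L-Rr),np.linalg.norm(L-W),'yaw',np.degrees(np.arctan2(*(L-W)[[1,0]])))
# stud
c=lambda x,y:(375+(x-445)/5,185+y/5)
print('wing ends top z=.054',at(p,*c(580,243),.054),at(p,*c(612,312),.054))
print('base top z0',at(p,*c(540,288),.016))
d=lambda x,y:(140+x/5.5,98+y/5.5)
print('scene top',at(s,*d(226,180),.054),'base',at(s,*d(228,272),.015))
# heights of tall ones
for nm,b,t in [('A',(105,345),(87,230)),('B',(318,178),(300,62)),('M',(226,268),(226,180))]:
    B=at(s,*d(*b),.02); zs=np.linspace(.02,.15,131); e=[np.linalg.norm(proj(s,[B[0],B[1],z])-d(*t)) for z in zs]; print(nm,B,zs[int(np.argmin(e))])
E
```

```text
[0.62170252 0.14695326 0.018     ] [ 0.5532541  -0.04438973  0.018     ] [ 0.56245713 -0.02119059  0.018     ] [0.61465086 0.12755923 0.018     ] 0.20321743448879948 0.17827610752653061 yaw 70.59012153391646
wing ends top z=.054 [ 0.47583948 -0.26107541  0.054     ] [ 0.44691239 -0.27254685  0.054     ]
base top z0 [ 0.45860899 -0.25606164  0.016     ]
scene top [ 0.44928136 -0.26486138  0.054     ] base [ 0.4737576  -0.25316074  0.015     ]
A [ 0.54933278 -0.27570112  0.02      ] 0.098
B [ 0.39658742 -0.24656024  0.02      ] 0.1
M [ 0.47570259 -0.25236146  0.02      ] 0.08
```

Emit:
{"fn": "jog_arm", "kwargs": {"moves": [[[-0.83,-0.98,0],0,0],[[-0.83,-0.98,0],0,0],[[-0.83,-0.98,0],0,0],[[-0.83,-0.98,0],0,0],[[-0.83,-0.98,0],0,0],[[-0.83,-0.98,0],0,0],[[-0.83,-0.98,0],0,0],[[-0.83,-0.98,0],0,0],[[-0.83,-0.98,0],0,0],[[-0.83,-0.98,0],0,0],[[-0.83,-0.98,0],0,0],[[-0.83,-0.98,0],0,0],[[-0.83,-0.98,0],0,0],[[-0.83,-0.98,0],0,0],[[-0.83,-0.98,0],0,0],[[-0.83,-0.98,0],0,0],[[-0.83,-0.98,0],0,0],[[-0.83,-0.98,0],0,0],[[-0.83,-0.98,0],0,0],[[-0.83,-0.98,0],0,0]]}}

```text
time_s: 2.67
position: [0.3901, 0.0335, 0.405]
tool_rot: [0.0, 0.233, 0.972, 0.0]
wrist_force: [1.2, 0.4, 0.5]
opening: 0.0858
```

Emit:
{"fn": "jog_arm", "kwargs": {"moves": [[[-0.83,-0.98,0],0,0],[[-0.83,-0.98,0],0,0],[[-0.83,-0.98,0],0,0],[[-0.83,-0.98,0],0,0],[[-0.83,-0.98,0],0,0],[[-0.83,-0.98,0],0,0],[[-0.83,-0.98,0],0,0],[[-0.83,-0.98,0],0,0],[[-0.83,-0.98,0],0,0],[[-0.83,-0.98,0],0,0],[[-0.83,-0.98,0],0,0],[[-0.83,-0.98,0],0,0],[[0,0,0],1,0],[[0,0,0],1,0],[[0,0,0],1,0],[[0,0,0],1,0],[[0,0,0],1,0],[[0,0,0],1,0],[[0,0,0],1,0],[[0,0,0],1,0]]}}

```text
time_s: 4.33
position: [0.4611, -0.2652, 0.4047]
tool_rot: [0.0, 0.494, 0.87, 0.0]
wrist_force: [-0.1, -0.3, -0.2]
opening: 0.0853
```

Emit:
{"fn": "jog_arm", "kwargs": {"moves": [[[0,0,0.15],1,0],[[0,0,0.15],1,0],[[0,0,0.15],1,0],[[0,0,0.15],1,0],[[0,0,0.15],1,0],[[0,0,0.15],1,0],[[0,0,0.15],1,0],[[0,0,0.15],1,0],[[0,0,0.15],1,0],[[0,0,0.15],1,0],[[0,0,0.15],1,0],[[0,0,0.15],1,0],[[0,0,0.15],1,0],[[0,0,0.15],1,0],[[0,0,0.15],1,0],[[0,0,0.15],1,0],[[0,0,0.15],1,0],[[0,0,0.15],1,0],[[0,0,0],1,0],[[0,0,0],1,0]]}}

```text
time_s: 6.0
position: [0.461, -0.2652, 0.3504]
tool_rot: [-0.0, 0.937, 0.349, -0.0]
wrist_force: [-0.6, -0.6, 0.7]
opening: 0.0854
```

```bash
python3 - <<'E'
from h import *
import pickle
st=monitor.read_state(); p=grab_frame('wrist'); save('w1',cv2.resize(p['pixels'],(800,600),interpolation=cv2.INTER_CUBIC))
pickle.dump((st,p),open('w1.pkl','wb'))
print(proj(p,[.461,-.262,.054],st),[(round(b['p'],2),np.round(b['rect']).tolist()) for b in models.boxes_of('stud',p)])
print(R(st['tool_rot'])[:,1],R(st['tool_rot'])[:,0])
E
```

```text
[253.50522938 180.24130366] [(0.94, [243.0, 155.0, 264.0, 194.0]), (0.84, [306.0, 107.0, 342.0, 166.0]), (0.63, [191.0, 199.0, 222.0, 263.0])]
[ 6.53756882e-01 -7.56704558e-01 -3.87200308e-04] [ 7.56704583e-01  6.53756960e-01 -1.10069153e-04]
```

View pics/w1.png

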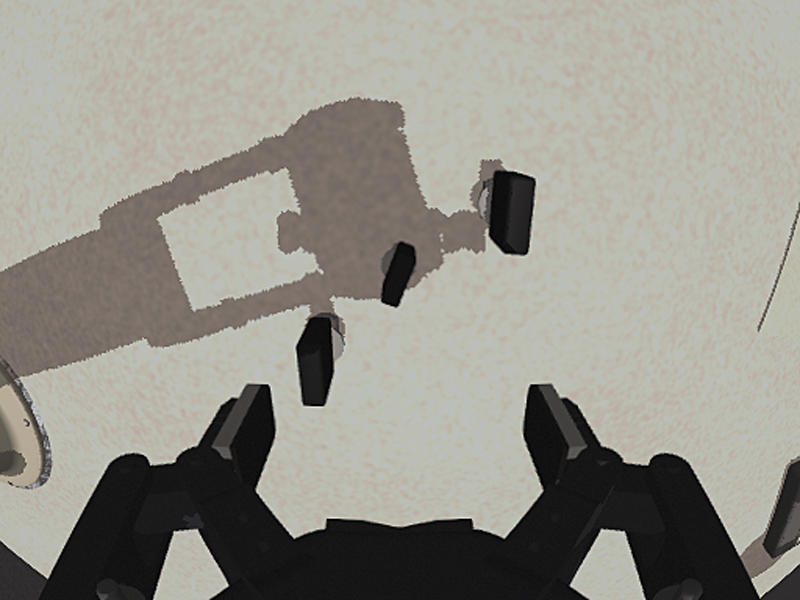

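```bash
python3 - <<'E'
from h import *
import pickle
st,p=pickle.load(open('w1.pkl','rb'))
c=p['pixels'][145:205,230:280]
save('w1c',np.clip(cv2.resize(c,(500,600),interpolation=cv2.INTER_CUBIC).astype(float)*1.8,0,255).astype(np.uint8))
E
```

```text
(no output)
```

View pics/w1c.png

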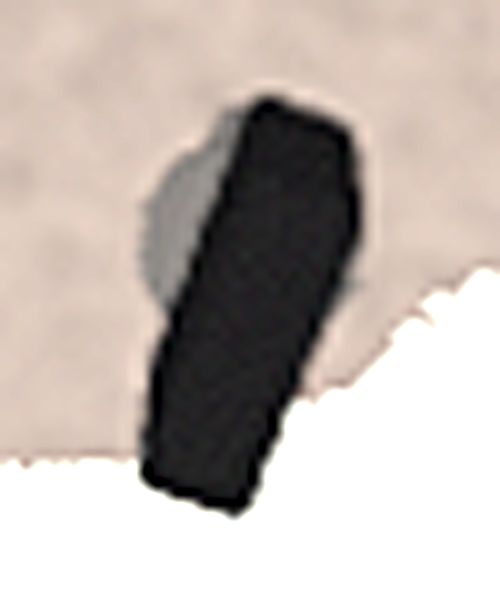

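```bash
cat >> h.py <<'E'
def wing_fit(p,st,x0,y0,yaw0,zb=0.,roi=45,thr=45):
    from scipy.optimize import minimize
    g=p['pixels'].max(axis=2).astype(np.uint8)
    c=proj(p,[x0,y0,zb+.036],st).astype(int); u0,v0=c[0]-roi,c[1]-roi
    m=(g[v0:v0+2*roi,u0:u0+2*roi]<thr).astype(np.uint8)
    n,lab,ss,cc=cv2.connectedComponentsWithStats(m)
    k=1+np.argmin([np.linalg.norm(cc[i]-roi)-0.01*ss[i,4] for i in range(1,n)]); m=(lab==k).astype(np.uint8)
    S=4; M=cv2.resize(m.astype(np.float32),None,fx=S,fy=S,interpolation=cv2.INTER_LINEAR)
    def f(t,full=False):
        x,y,a=t; d=np.array([np.cos(a),np.sin(a)]); e=np.array([-d[1],d[0]]); P=[]
        for s in(-1,1):
            for w in(-1,1):
                for z in(.0185,.054):
                    P.append((proj(p,[*(np.array([x,y])+s*.017*d+w*.006*e),zb+z],st)-[u0,v0]+.5)*S-.5)
        h=cv2.convexHull(np.array(P,np.float32)); I=np.zeros(M.shape,np.uint8)
        cv2.fillConvexPoly(I,np.round(h*16).astype(np.int32),1,cv2.LINE_8,4)
        return np.abs(I-M).sum()/M.sum()
    best=None
    for da in np.radians([-15,0,15]):
        sx=np.array([[0,0,0],[.006,0,0],[0,.006,0],[0,0,.15]])+[x0,y0,yaw0+da]
        r=minimize(f,[x0,y0,yaw0+da],method='Nelder-Mead',options=dict(initial_simplex=sx,xatol=1e-5,fatol=1e-5,maxiter=300))
        if best is None or r.fun<best.fun: best=r
    return best.x[:2],np.degrees(best.x[2]),best.fun
E
python3 - <<'E'
from h import *
import pickle
st,p=pickle.load(open('w1.pkl','rb'))
for thr in (45,60,80): print(wing_fit(p,st,.461,-.262,np.radians(21),thr=thr))
Rm=R(st['tool_rot']);print(st['position'])
E
```

```text
(array([ 0.46204343, -0.26215618]), np.float64(23.331181007461), np.float64(0.1580245941877365))
(array([ 0.46187151, -0.26249322]), np.float64(22.63094872453001), np.float64(0.14221824705600739))
(array([ 0.46224693, -0.26181793]), np.float64(22.85564288146035), np.float64(0.14359980821609497))
[ 0.46101638 -0.26515395  0.35041447]
```

Emit:
{"fn": "jog_arm", "kwargs": {"moves": [[[0,0,0.6],1,0],[[0,0,0.6],1,0],[[0,0,0.6],1,0],[[0,0,0.6],1,0],[[0,0,0.6],0.5,0],[[0.1,-0.12,0.5],0,0],[[0,0,0],0,0],[[0,0,0],0,0]]}}

```text
time_s: 6.77
position: [0.4619, -0.2619, 0.2803]
tool_rot: [-0.0, 0.98, 0.201, -0.0]
wrist_force: [0.5, 0.5, 0.0]
opening: 0.0854
```

```bash
python3 - <<'E'
from h import *
import pickle
st=monitor.read_state(); p=grab_frame('wrist'); save('w2',cv2.resize(p['pixels'],(800,600),interpolation=cv2.INTER_CUBIC))
pickle.dump((st,p),open('w2.pkl','wb'))
for t in (50,65): print(wing_fit(p,st,.462,-.262,np.radians(22.8),thr=t,roi=60))
Rm=R(st['tool_rot']);print(st['position'],np.degrees(np.arctan2(Rm[1,1],Rm[0,1])))
E
```

```text
(array([ 0.46182515, -0.26228604]), np.float64(20.86752526796223), np.float64(0.12959519028663635))
(array([ 0.46206671, -0.26215431]), np.float64(20.203285178825066), np.float64(0.11125266551971436))
[ 0.46194164 -0.261939    0.28028273] -66.83502436108266
```

View pics/w2.png

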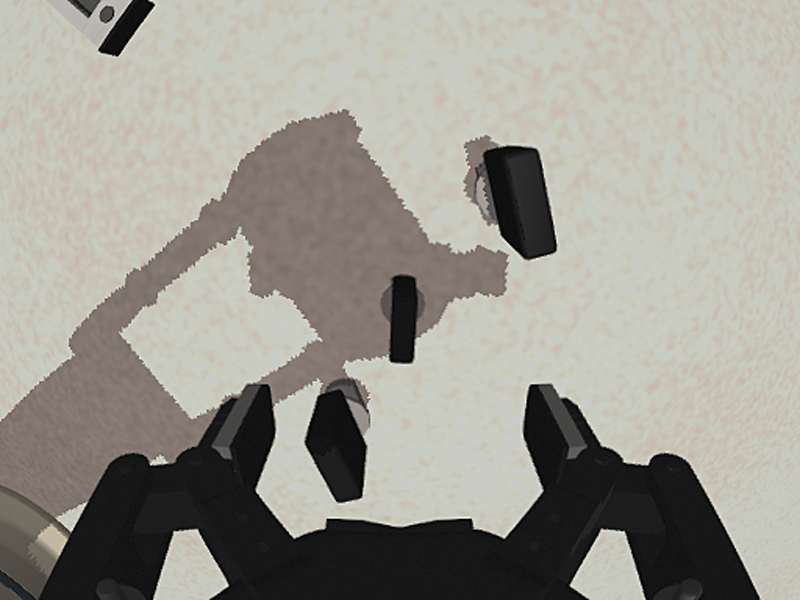

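```bash
python3 - <<'E'
from h import *
import pickle
st,p=pickle.load(open('w2.pkl','rb'))
Rm=R(st['tool_rot'])
f=1.5625
for n,u,v,z in [('B flange',350,400,.02),('B toppt',335,388,.07),('B L',306,440,.07),('B R',365,450,.07),('B bot',345,500,.07),('A topend',500,150,.07),('A lowL',515,240,.07),('A low',525,258,.07)]:
    q=at(p,u/f,v/f,z,st); print(n,np.round(q,3),'tool',np.round(Rm.T@(q-st['position']),3)[:2])
E
```

```text
B flange [ 0.396 -0.258  0.02 ] tool [-0.059 -0.029]
B toppt [ 0.43  -0.243  0.07 ] tool [-0.021 -0.03 ]
B L [ 0.396 -0.24   0.07 ] tool [-0.052 -0.046]
B R [ 0.403 -0.268  0.07 ] tool [-0.057 -0.017]
B bot [ 0.366 -0.271  0.07 ] tool [-0.092 -0.03 ]
A topend [ 0.553 -0.264  0.07 ] tool [0.083 0.038]
A lowL [ 0.523 -0.286  0.07 ] tool [0.047 0.046]
A low [ 0.518 -0.293  0.07 ] tool [0.039 0.051]
```

Emit:
{"fn": "jog_arm", "kwargs": {"moves": [[[0,0,0],0.65,120],[[0,0,0.5],0,120],[[0,0,0.5],0,120],[[0,0,0.5],0,120],[[0,0,0.5],0,120],[[0,0,0.5],0,120],[[0,0,0.5],0,120],[[0,0,0.5],0,120],[[0,0,0.5],0,120],[[0,0,0],0,120],[[0,0,0],0,120]], "force": 40}}

```text
time_s: 7.73
position: [0.4618, -0.2621, 0.1998]
tool_rot: [-0.001, 0.984, 0.177, -0.001]
wrist_force: [-0.8, 1.1, 1.1]
opening: 0.0455
```

```bash
python3 - <<'E'
from h import *
st=monitor.read_state(); p=grab_frame('wrist'); save('w3',cv2.resize(p['pixels'],(800,600),interpolation=cv2.INTER_CUBIC))
print(st['position'],st['opening'],st['wrist_force'])
E
```

```text
[ 0.46180156 -0.26205668  0.19976751] 0.045535128828765536 [-0.78571126  1.13714802  1.07873393]
```

View pics/w3.png

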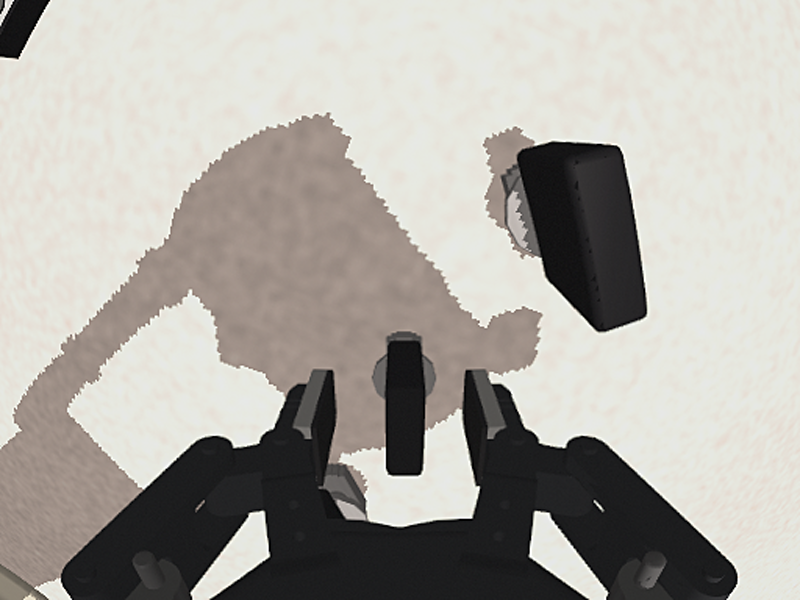

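Emit:
{"fn": "jog_arm", "kwargs": {"moves": [[[0,0,0],0,150],[[0,0,0],0,180],[[0,0,0],0,255],[[0,0,0],0,255],[[0,0,0],0,255],[[0,0,0],0,255],[[0,0,0],0,255],[[0,0,0],0,255]], "force": 40}}

```text
time_s: 8.45
position: [0.4622, -0.2623, 0.2014]
tool_rot: [0.0, 0.984, 0.177, 0.0]
wrist_force: [-0.3, 0.1, 4.8]
opening: 0.0111
```

```bash
python3 - <<'E'
from h import *
st=monitor.read_state(); p=grab_frame('wrist'); save('w4',cv2.resize(p['pixels'][150:342,128:384],(800,600),interpolation=cv2.INTER_CUBIC))
print(st['position'],st['opening'],st['wrist_force'])
E
```

```text
[ 0.46216741 -0.26232898  0.20135844] 0.011120160644486364 [-0.29538771  0.05385444  4.79871745]
```

View pics/w4.png

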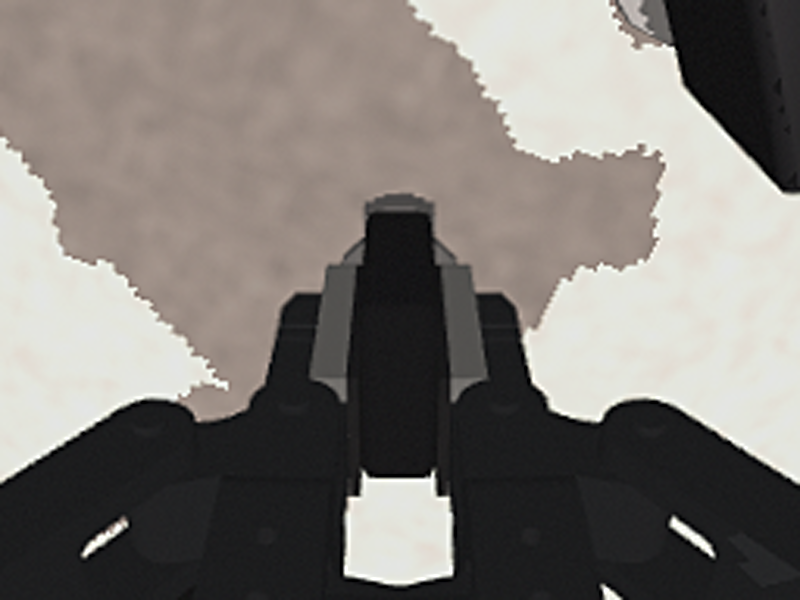

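```bash
python3 - <<'E'
from h import *
import pickle
st=monitor.read_state(); p=grab_frame('wrist'); pickle.dump((st,p),open('w4.pkl','wb'));Rm=R(st['tool_rot'])
for u,v,z in [(255.2,301.5,.054),(255.2,217.5,.0185),(255.2,212,.0065),(255,212.4,.0)]:
    q=at(p,u,v,z,st); print(q,'tool',Rm.T@(q-st['position']))
g=p['pixels'][205:315,255].max(axis=1); print(list(zip(range(205,315),g))[::1])
E
```

```text
[ 0.44709403 -0.26687337  0.054     ] tool [-0.0158448  -0.00114832  0.14739468]
[ 0.47648481 -0.25595156  0.0185    ] tool [ 0.01548254 -0.00116279  0.18291864]
[ 0.47476021 -0.25660774  0.0065    ] tool [ 0.0136282  -0.00116204  0.19491723]
[ 0.47179952 -0.25758449  0.        ] tool [ 0.01050782 -0.00128662  0.20141472]
[(205, np.uint8(153)), (206, np.uint8(153)), (207, np.uint8(153)), (208, np.uint8(154)), (209, np.uint8(155)), (210, np.uint8(159)), (211, np.uint8(168)), (212, np.uint8(90)), (213, np.uint8(71)), (214, np.uint8(75)), (215, np.uint8(75)), (216, np.uint8(103)), (217, np.uint8(69)), (218, np.uint8(23)), (219, np.uint8(17)), (220, np.uint8(20)), (221, np.uint8(23)), (222, np.uint8(21)), (223, np.uint8(20)), (224, np.uint8(23)), (225, np.uint8(23)), (226, np.uint8(20)), (227, np.uint8(19)), (228, np.uint8(21)), (229, np.uint8(20)), (230, np.uint8(22)), (231, np.uint8(23)), (232, np.uint8(22)), (233, np.uint8(22)), (234, np.uint8(21)), (235, np.uint8(20)), (236, np.uint8(21)), (237, np.uint8(22)), (238, np.uint8(21)), (239, np.uint8(25)), (240, np.uint8(21)), (241, np.ui
[... 853 characters left out ...]
2, np.uint8(23)), (283, np.uint8(25)), (284, np.uint8(24)), (285, np.uint8(26)), (286, np.uint8(25)), (287, np.uint8(25)), (288, np.uint8(25)), (289, np.uint8(25)), (290, np.uint8(24)), (291, np.uint8(25)), (292, np.uint8(25)), (293, np.uint8(27)), (294, np.uint8(25)), (295, np.uint8(24)), (296, np.uint8(26)), (297, np.uint8(26)), (298, np.uint8(25)), (299, np.uint8(25)), (300, np.uint8(26)), (301, np.uint8(19)), (302, np.uint8(0)), (303, np.uint8(246)), (304, np.uint8(239)), (305, np.uint8(230)), (306, np.uint8(230)), (307, np.uint8(229)), (308, np.uint8(229)), (309, np.uint8(230)), (310, np.uint8(229)), (311, np.uint8(229)), (312, np.uint8(230)), (313, np.uint8(230)), (314, np.uint8(229))]
```

Emit:
{"fn": "jog_arm", "kwargs": {"moves": [[[0,0,-0.2],0,255],[[0,0,-0.4],0,255],[[0,0,-0.7],0,255],[[0,0,-0.9],0,255],[[0,0,-0.9],0,255],[[0,0,-0.9],0,255],[[0,0,-0.9],0,255],[[0.73,-0.76,0],0,255],[[0.73,-0.76,0],0,255],[[0.73,-0.76,0],0,255],[[0.73,-0.76,0],0,255],[[0.73,-0.76,0],0,255],[[0.73,-0.76,0],0,255],[[0.73,-0.76,0],0,255],[[0.73,-0.76,0],0,255],[[0.73,-0.76,0],0,255],[[0.73,-0.76,0],0,255],[[0,0,0],-1,255],[[0,0,0],-1,255],[[0,0,0],-1,255]]}}

```text
time_s: 10.22
position: [0.5457, -0.0682, 0.2984]
tool_rot: [-0.0, 0.96, 0.281, -0.001]
wrist_force: [0.4, -0.2, 0.5]
opening: 0.0113
```

Emit:
{"fn": "jog_arm", "kwargs": {"moves": [[[0,0,0],-1,255],[[0,0,0],-1,255],[[0,0,0],-1,255],[[0,0,0],-1,255],[[0,0,0],-1,255],[[0,0,0],-1,255],[[0,0,0],-1,255],[[0,0,0],-1,255],[[0,0,0],-1,255],[[0,0,0],-0.55,255],[[0,0,0],0,255],[[0,0,0],0,255]]}}

```text
time_s: 11.22
position: [0.5457, -0.0688, 0.2986]
tool_rot: [-0.0, 0.816, 0.578, -0.0]
wrist_force: [0.4, 0.4, -1.1]
opening: 0.0112
```

```bash
python3 - <<'E'
from h import *
import pickle
st=monitor.read_state(); p=grab_frame('wrist'); save('w5',cv2.resize(p['pixels'],(800,600),interpolation=cv2.INTER_CUBIC))
pickle.dump((st,p),open('w5.pkl','wb'));Rm=R(st['tool_rot'])
print(st['position'],st['opening'],st['wrist_force'],st['q'],np.degrees(np.arctan2(Rm[1,0],Rm[0,0])))
E
```

```text
[ 0.54565561 -0.06876019  0.29855602] 0.011201726668775796 [ 0.41739803  0.41894375 -1.10999563] [-1.87210777e-01 -3.81601045e-02  1.54973230e+00 -1.07997771e-05
  1.63075099e+00  1.52228552e-01] 70.55152469931811
```

View pics/w5.png

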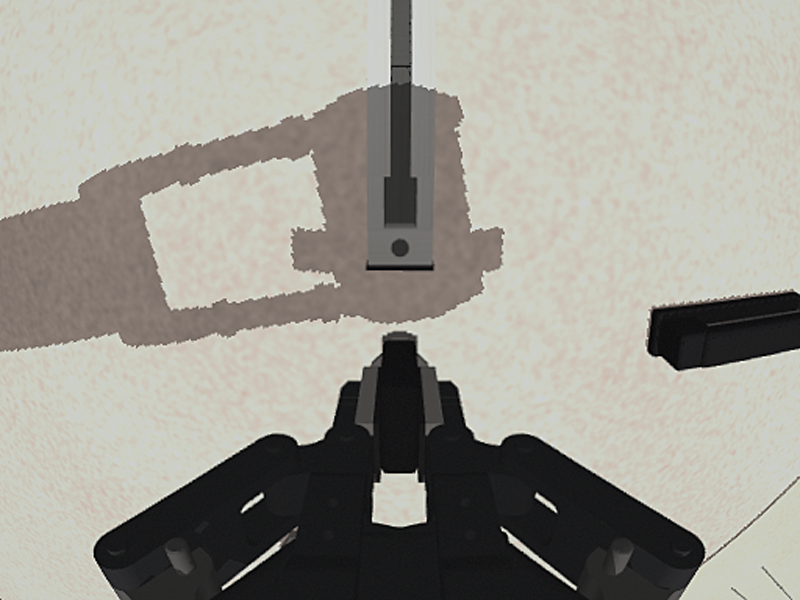

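```bash
python3 - <<'E'
from h import *
import pickle
st,p=pickle.load(open('w5.pkl','rb'))
c=p['pixels'][35:185,215:300]
save('w5c',np.clip(cv2.resize(c,(340*1,600),interpolation=cv2.INTER_CUBIC).astype(float)*1.3,0,255).astype(np.uint8))
g=p['pixels'].max(axis=2).astype(int)
for v in (70,90,105,125,135,150,158): print(v,g[v,230:284].tolist())
print([ (v,int(g[v,250:262].mean())) for v in range(100,176)])
E
```

```text
70 [134, 134, 136, 138, 130, 117, 116, 117, 117, 117, 117, 117, 116, 116, 117, 115, 112, 115, 120, 124, 39, 49, 53, 51, 51, 51, 50, 51, 50, 51, 51, 50, 41, 106, 122, 118, 118, 116, 118, 117, 117, 116, 116, 115, 114, 114, 115, 114, 127, 135, 134, 133, 130, 131]
90 [136, 135, 136, 137, 129, 118, 117, 116, 116, 116, 116, 118, 116, 116, 116, 117, 111, 115, 120, 117, 40, 48, 50, 51, 51, 50, 49, 49, 50, 51, 49, 47, 56, 113, 120, 117, 117, 117, 116, 117, 118, 114, 116, 116, 115, 113, 115, 118, 124, 130, 130, 130, 132, 132]
105 [135, 132, 131, 131, 125, 116, 115, 115, 115, 115, 114, 116, 114, 113, 116, 115, 111, 115, 119, 111, 46, 49, 50, 51, 50, 50, 49, 50, 49, 49, 48, 46, 57, 107, 120, 116, 115, 115, 115, 116, 115, 114, 115, 117, 112, 114, 115, 113, 131, 132, 132, 132, 133, 133]
125 [134, 135, 136, 137, 138, 111, 113, 115, 113, 115, 114, 114, 116, 114, 115, 97, 33, 49, 50, 49, 51, 50, 51, 51, 50, 49, 49, 48, 50, 49, 48, 50, 51, 50, 50, 42, 72, 109, 118, 116, 114, 114, 114, 114, 114, 112, 111, 121, 136, 137, 136, 136, 135, 133]
135 [129, 127, 129, 132, 131, 111, 113, 114, 113, 114, 114, 113
[... 879 characters left out ...]
49), (114, 49), (115, 49), (116, 49), (117, 49), (118, 49), (119, 49), (120, 49), (121, 49), (122, 49), (123, 49), (124, 49), (125, 49), (126, 49), (127, 49), (128, 49), (129, 49), (130, 49), (131, 49), (132, 49), (133, 49), (134, 49), (135, 49), (136, 49), (137, 49), (138, 49), (139, 49), (140, 49), (141, 47), (142, 54), (143, 74), (144, 81), (145, 87), (146, 104), (147, 113), (148, 114), (149, 114), (150, 114), (151, 115), (152, 111), (153, 92), (154, 72), (155, 61), (156, 54), (157, 53), (158, 52), (159, 51), (160, 53), (161, 57), (162, 66), (163, 76), (164, 105), (165, 112), (166, 112), (167, 113), (168, 120), (169, 81), (170, 32), (171, 13), (172, 7), (173, 122), (174, 137), (175, 132)]
```

View pics/w5c.png

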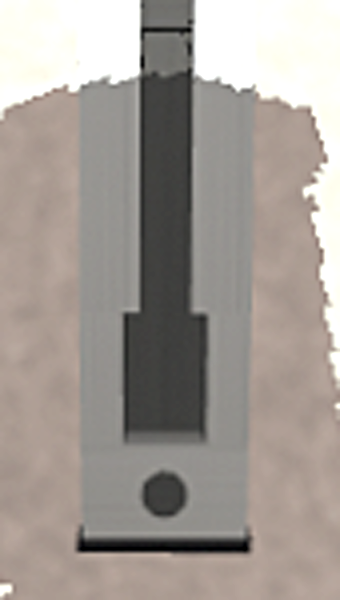

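```bash
python3 - <<'E'
from h import *
import pickle
st,p=pickle.load(open('w5.pkl','rb')); Rm=R(st['tool_rot'])
T=lambda u,v,z=.018: Rm.T@(at(p,u,v,z,st)-st['position'])
for n,u,v in [('far',256,113),('near',256,146.3),('L',245.7,130),('R',266.2,130),('railL',234.5,130),('railR',277.3,130),('railL70',234.4,70),('railR70',277.7,70),('slotL70',249.7,70),('slotR70',262.7,70),('hole',255.8,158.5),('railend',256,168.7)]:
    print(n,np.round(T(u,v)*1000,1))
print('line',T(256,42.3,.004)*1000,T(256,42.3,.018)*1000)
# grasped stud now
print('stud wing',[np.round(T(255.2,v,z+st['position'][2]-.2014)*1000,1) for v,z in((301.5,.054),(217.5,.0185))])
E
```

```text
far [ 66.4   0.8 280.5]
near [ 37.8   0.8 280.6]
L [ 51.9  -7.9 280.6]
R [ 51.9   9.4 280.5]
railL [ 52.  -17.4 280.6]
railR [ 52.   18.8 280.5]
railL70 [102.9 -17.  280.6]
railR70 [102.9  18.7 280.5]
slotL70 [102.7  -4.4 280.5]
slotR70 [102.7   6.3 280.5]
hole [ 27.    0.7 280.6]
railend [ 17.9   0.8 280.6]
line [128.60424717   0.80490253 294.53990452] [126.36818063   0.77034835 280.54019722]
stud wing [array([-15.3,   0.2, 147.4]), array([ 16. ,   0.2, 182.9])]
```

```bash
python3 - <<'E'
from h import *
import pickle
st,p=pickle.load(open('w5.pkl','rb')); Rm=R(st['tool_rot'])
st4,p4=pickle.load(open('w4.pkl','rb'))
print(np.array(p['mount'])-np.array(p4['mount']),np.array(p['mtx'])-np.array(p4['mtx']))
for q in (p4,p):
    g=q['pixels'].max(axis=2).astype(int)
    for v in (221,230,240,250,300): print(v,[ (u,x) for u,x in zip(range(236,278),g[v,236:278].tolist())])
    print([(v,g[v,255]) for v in range(206,222)],[(v,g[v,255]) for v in range(296,308)])
E
```

```text
[[ 8.72288682e-08 -1.19427459e-04  3.43899228e-04  4.85524526e-04]
 [-4.68175541e-08  3.93541490e-05 -1.13489638e-04  1.34334618e-03]
 [ 1.20019343e-04  3.43945729e-04  1.19394057e-04  4.71952208e-09]
 [ 0.00000000e+00  0.00000000e+00  0.00000000e+00  0.00000000e+00]] [[0. 0. 0.]
 [0. 0. 0.]
 [0. 0. 0.]]
221 [(236, 155), (237, 156), (238, 157), (239, 158), (240, 159), (241, 160), (242, 162), (243, 162), (244, 131), (245, 22), (246, 17), (247, 18), (248, 22), (249, 17), (250, 21), (251, 21), (252, 21), (253, 19), (254, 23), (255, 23), (256, 20), (257, 20), (258, 22), (259, 19), (260, 22), (261, 21), (262, 21), (263, 23), (264, 17), (265, 10), (266, 84), (267, 143), (268, 160), (269, 154), (270, 154), (271, 154), (272, 152), (273, 151), (274, 151), (275, 150), (276, 150), (277, 150)]
230 [(236, 161), (237, 164), (238, 153), (239, 94), (240, 66), (241, 90), (242, 111), (243, 98), (244, 49), (245, 17), (246, 20), (247, 20), (248, 20), (249, 21), (250, 21), (251, 19), (252, 20), (253, 21), (254, 21), (255, 22), (256, 23), (257, 22), (258, 20), (259, 22), (260, 22), (261, 21), (262, 20), (
[... 4435 characters left out ...]
, (269, 27), (270, 28), (271, 25), (272, 22), (273, 25), (274, 23), (275, 21), (276, 24), (277, 25)]
[(206, np.int64(123)), (207, np.int64(207)), (208, np.int64(212)), (209, np.int64(207)), (210, np.int64(213)), (211, np.int64(188)), (212, np.int64(85)), (213, np.int64(57)), (214, np.int64(65)), (215, np.int64(64)), (216, np.int64(89)), (217, np.int64(60)), (218, np.int64(21)), (219, np.int64(14)), (220, np.int64(19)), (221, np.int64(20))] [(296, np.int64(20)), (297, np.int64(21)), (298, np.int64(24)), (299, np.int64(24)), (300, np.int64(24)), (301, np.int64(20)), (302, np.int64(0)), (303, np.int64(210)), (304, np.int64(217)), (305, np.int64(207)), (306, np.int64(205)), (307, np.int64(205))]
```

Emit:
{"fn": "jog_arm", "kwargs": {"moves": [[[0.52,0.03,0.3],0,255],[[0.52,0,0.6],0,255],[[0.52,0,0.6],0,255],[[0.52,0,0.6],0,255],[[0.52,0,0.6],0,255],[[0,0,0.5],0,255],[[0,0,0],0,255],[[0,0,0],0,255]]}}

```text
time_s: 11.93
position: [0.5633, -0.0198, 0.2333]
tool_rot: [-0.001, 0.816, 0.578, -0.001]
wrist_force: [0.2, 0.4, -0.8]
opening: 0.0111
```

```bash
python3 - <<'E'
from h import *
import pickle
st=monitor.read_state(); p=grab_frame('wrist'); save('w6',cv2.resize(p['pixels'],(800,600),interpolation=cv2.INTER_CUBIC)); save('w6c',cv2.resize(p['pixels'][120:300,190:322],(440,600),interpolation=cv2.INTER_CUBIC))
s=grab_frame('scene'); save('s6',cv2.resize(s['pixels'][150:270,200:330],(650,600),interpolation=cv2.INTER_CUBIC))
pickle.dump((st,p,s),open('w6.pkl','wb'));Rm=R(st['tool_rot'])
print(st['position'],st['opening'],st['wrist_force'],np.degrees(np.arctan2(Rm[1,0],Rm[0,0])))
E
```

```text
[ 0.56331326 -0.01980993  0.23334729] 0.011085114252219403 [ 0.15697903  0.42875892 -0.83099934] 70.64924723605289
```

View pics/w6c.png

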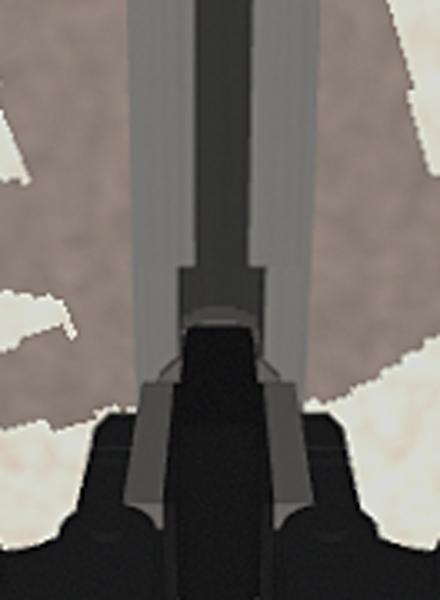

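View pics/s6.png

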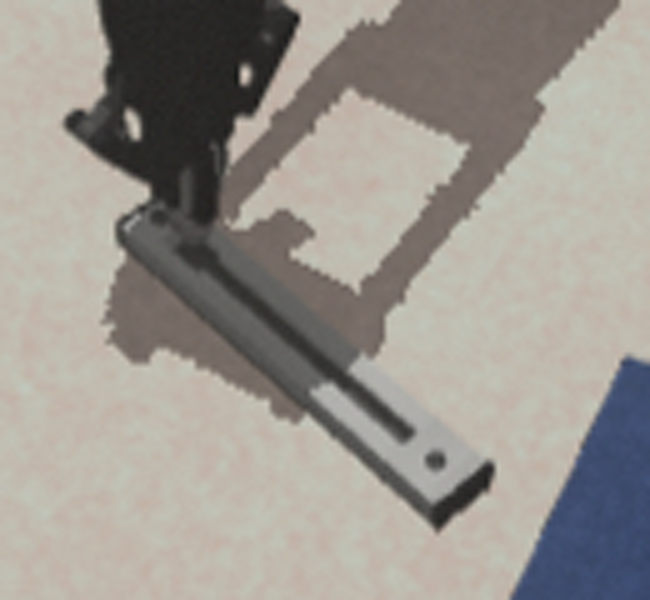

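```bash
python3 - <<'E'
from h import *
import pickle
st,p,s=pickle.load(open('w6.pkl','rb')); Rm=R(st['tool_rot'])
g=p['pixels'].max(axis=2).astype(float)
for v in (160,185,205,210,221,225):
    row=g[v]; d=np.diff(row); k=[(u,int(d[u])) for u in range(225,290) if abs(d[u])>12]; print(v,k)
print([(v,int(g[v,256])) for v in range(192,225)])
print([(v,int(g[v,246])) for v in range(192,215)])
T=lambda u,v,z=.018: Rm.T@(at(p,u,v,z,st)-st['position'])*1e3
print('far',T(256,199.6),'line y',T(243,205),T(269.2,205)); zs=st['position'][2]-.2014
print('stud',T(255.1,301.8,zs+.054),T(255.1,217.3,zs+.0185),T(255.1,211.8,zs+.0065))
E
```

```text
160 [(228, -25), (247, -37), (248, -31), (264, 47), (265, 34)]
185 [(247, -36), (248, -30), (263, 22), (264, 40), (265, 17), (283, 13)]
205 [(229, -21), (242, -39), (243, -37), (244, 13), (268, 43), (269, 39), (282, 15)]
210 [(229, -20), (242, -37), (243, -38), (244, 15), (268, 43), (269, 33), (282, 15)]
221 [(229, -14), (242, -32), (243, -32), (244, -20), (265, 51), (267, -30), (268, 55), (269, 27), (281, 15)]
225 [(242, -27), (243, -39), (244, -35), (265, 31), (268, 49), (269, 21), (281, 18)]
[(192, 51), (193, 51), (194, 51), (195, 51), (196, 52), (197, 49), (198, 50), (199, 51), (200, 51), (201, 50), (202, 50), (203, 51), (204, 50), (205, 50), (206, 51), (207, 51), (208, 50), (209, 50), (210, 49), (211, 52), (212, 68), (213, 70), (214, 69), (215, 67), (216, 94), (217, 62), (218, 21), (219, 17), (220, 18), (221, 20), (222, 19), (223, 22), (224, 19)]
[(192, 122), (193, 122), (194, 121), (195, 122), (196, 121), (197, 122), (198, 125), (199, 112), (200, 62), (201, 48), (202, 51), (203, 51), (204, 51), (205, 53), (206, 52), (207, 52), (208, 52), (209, 51), (210, 51), (211, 52), (212, 51), (213, 49), (214, 59)]
far [ 14.30333421   0.69585056 215.3327242 ] line y [ 10.37991373  -8.0591369  215.35635752] [ 10.40210851   9.59657436 215.31622127]
stud [-1.55118044e+01  1.31796939e-01  1.47414940e+02] [1.61739254e+01 1.07452335e-01 1.82884888e+02] [1.43291329e+01 1.02793619e-01 1.94886694e+02]
```

Emit:
{"fn": "jog_arm", "kwargs": {"moves": [[[0,0.03,0.2],0,255],[[0,0,0.2],0,255],[[0,0,0.2],0,255],[[0,0,0.2],0,255],[[0,0,0.1],0,255],[[0,0,0],0,255],[[0,0,0],0,255]]}}

```text
time_s: 12.62
position: [0.5641, -0.0202, 0.2164]
tool_rot: [-0.0, 0.816, 0.578, -0.0]
wrist_force: [-0.1, -0.0, -0.1]
opening: 0.0114
```

Emit:
{"fn": "jog_arm", "kwargs": {"moves": [[[0,0,0.08],0,255],[[0,0,0.08],0,255],[[0,0,0.08],0,255],[[0,0,0.08],0,255],[[0,0,0.05],0,255],[[0,0,0.05],0,255],[[0,0,0],0,255],[[0,0,0],0,255]]}}

```text
time_s: 13.28
position: [0.5641, -0.0201, 0.2082]
tool_rot: [-0.0, 0.816, 0.578, -0.0]
wrist_force: [-0.2, 0.2, -0.6]
opening: 0.0114
```

```bash
python3 - <<'E'
from h import *
import pickle
st=monitor.read_state(); p=grab_frame('wrist'); save('w7c',cv2.resize(p['pixels'][120:300,190:322],(440,600),interpolation=cv2.INTER_CUBIC))
st2=monitor.read_state()
print(st['position'],st2['position'],st2['wrist_force'])
E
```

```text
[ 0.56411581 -0.02013881  0.20819954] [ 0.56416421 -0.0201337   0.20830471] [ 0.32368537  0.30625345 -0.78156874]
```

View pics/w7c.png

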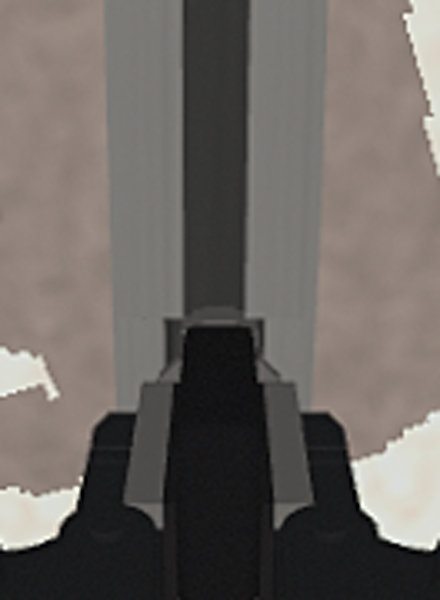

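```bash
cat > rel.py <<'E'
from h import *
import pickle
def run(name):
    st=monitor.read_state(); p=grab_frame('wrist'); pickle.dump((st,p),open(name+'.pkl','wb')); ana(st,p)
def ana(st,p):
    Rm=R(st['tool_rot'])
    g=cv2.GaussianBlur(p['pixels'].max(axis=2).astype(np.float32),(1,3),0)
    T=lambda u,v,z=.018: Rm.T@(at(p,u,v,z,st)-st['position'])*1e3
    for v in (120,140,160,180,190,196):
        d=np.diff(g[v]); L=236+np.argmin(d[236:255]); r=256+np.argmax(d[256:274])
        def sub(i,s):
            w=np.clip(s*d[i-2:i+3],0,None); return (np.arange(i-2,i+3)*w).sum()/w.sum()+.5
        l,r=sub(L,-1),sub(r,1); a,b=T(l,v),T(r,v); print(v,round(l,2),round(r,2),'slot x %.1f centre y %.2f width %.1f'%(a[0],(a[1]+b[1])/2,b[1]-a[1]))
    zs=.0185+st['position'][2]-.2014
    for v in (219,221,223,300):
        d=np.diff(g[v]); print(v,[(u,int(d[u])) for u in range(238,272) if abs(d[u])>15])
    print('stud y at 255.1:',T(255.1,219,zs)[1], 'head', T(255.1,212,zs-.012)[1])
E
python3 -c "
from rel import *
run('r7')
st,p,s=pickle.load(open('w6.pkl','rb')); print('w6'); ana(st,p)"
```

```text
120 244.27 264.21 slot x 69.8 centre y -0.37 width 10.7
140 244.21 263.97 slot x 58.8 centre y -0.46 width 10.8
160 244.27 263.9 slot x 47.5 centre y -0.47 width 10.9
180 244.25 263.42 slot x 35.9 centre y -0.62 width 10.8
190 244.27 263.4 slot x 29.9 centre y -0.62 width 10.9
196 244.25 263.06 slot x 26.3 centre y -0.73 width 10.8
219 [(238, -49), (239, -29), (243, 20), (245, -57), (264, 27), (265, 33), (267, -17), (268, 54), (269, 24)]
221 [(238, -47), (239, -29), (244, -25), (245, -21), (265, 48), (268, 51), (269, 21)]
223 [(238, -47), (239, -28), (244, -41), (265, 47), (268, 50), (269, 20)]
300 [(242, 33), (243, 40), (244, -68), (245, -17), (265, 137), (266, -81), (267, -39)]
stud y at 255.1: 0.10879813522292378 head 0.10387326780498934
w6
120 247.93 265.4 slot x 67.2 centre y 1.05 width 10.8
140 247.83 264.96 slot x 54.5 centre y 0.90 width 10.8
160 247.81 264.91 slot x 41.5 centre y 0.89 width 11.0
180 247.78 264.42 slot x 28.0 centre y 0.74 width 10.9
190 247.78 264.08 slot x 21.1 centre y 0.64 width 10.8
196 247.98 264.07 slot x 16.9 centre y 0.71 width 10.7
219 [(242, -34), (245, -54), (264, 27), (265, 32), (267, -24), (268, 55), (269, 27)]
221 [(242, -31), (243, -29), (244, -16), (245, -19), (265, 50), (267, -28), (268, 53), (269, 26)]
223 [(242, -28), (243, -35), (244, -24), (265, 41), (268, 48), (269, 22)]
300 [(242, 34), (243, 39), (244, -67), (245, -15), (265, 108), (266, -52), (267, -42)]
stud y at 255.1: 0.1077519630905969 head 0.10283089040852803
```

Emit:
{"fn": "jog_arm", "kwargs": {"moves": [[[0,-0.04,0.02],0.08,255],[[0,0,0.03],0,255],[[0,0,0.03],0,255],[[0,0,0.02],0,255],[[0,0,0],0,255],[[0,0,0],0,255]]}}

```text
time_s: 13.88
position: [0.5634, -0.0199, 0.2062]
tool_rot: [-0.0, 0.818, 0.576, -0.0]
wrist_force: [0.1, -0.4, -0.3]
opening: 0.0113
```

```bash
python3 -c "
from rel import *
run('r8')
s=monitor.read_state(); print(s['position'],s['wrist_force'],s['torque'])"
```

```text
120 245.0 265.39 slot x 70.0 centre y 0.13 width 10.8
140 245.05 265.13 slot x 59.2 centre y 0.08 width 10.8
160 245.12 264.97 slot x 48.0 centre y 0.06 width 10.9
180 245.26 264.91 slot x 36.6 centre y 0.08 width 11.0
190 245.43 264.73 slot x 30.7 centre y 0.08 width 10.9
196 245.45 264.71 slot x 27.0 centre y 0.08 width 11.0
219 [(239, -33), (240, -48), (243, 20), (245, -57), (264, 27), (265, 33), (267, -31), (269, 40), (270, 38)]
221 [(239, -32), (240, -48), (244, -25), (245, -22), (265, 51), (267, -38), (269, 43), (270, 36)]
223 [(239, -32), (240, -49), (242, 15), (244, -44), (265, 50), (267, -35), (269, 50), (270, 32)]
300 [(242, 34), (243, 42), (244, -69), (245, -18), (265, 137), (266, -81), (267, -38)]
stud y at 255.1: 0.09925790209667273 head 0.09432962020752315
[ 0.56338852 -0.01988179  0.20625905] [-0.04329083 -0.06290197 -0.68377665] [-0.00418861 -0.01607863  0.01197104]
```

```bash
python3 -c "
from rel import *
st,p=pickle.load(open('r8.pkl','rb'))
c=p['pixels'][0:200,225:285].astype(float)*2
save('r8c',cv2.resize(np.clip(c,0,255).astype(np.uint8),(180*1,600),interpolation=cv2.INTER_CUBIC))
g=p['pixels'].max(axis=2).astype(int); print([(v,int(g[v,252:259].mean())) for v in range(0,200,2)])
"
```

```text
[(0, 92), (2, 92), (4, 93), (6, 93), (8, 93), (10, 93), (12, 93), (14, 94), (16, 94), (18, 94), (20, 94), (22, 94), (24, 94), (26, 94), (28, 94), (30, 94), (32, 95), (34, 95), (36, 95), (38, 95), (40, 95), (42, 96), (44, 96), (46, 96), (48, 97), (50, 56), (52, 56), (54, 56), (56, 56), (58, 56), (60, 55), (62, 55), (64, 55), (66, 55), (68, 55), (70, 55), (72, 55), (74, 55), (76, 55), (78, 55), (80, 55), (82, 55), (84, 55), (86, 55), (88, 55), (90, 54), (92, 55), (94, 54), (96, 54), (98, 54), (100, 53), (102, 54), (104, 56), (106, 54), (108, 54), (110, 53), (112, 53), (114, 53), (116, 53), (118, 53), (120, 54), (122, 53), (124, 53), (126, 54), (128, 53), (130, 54), (132, 54), (134, 53), (136, 54), (138, 53), (140, 53), (142, 53), (144, 53), (146, 53), (148, 53), (150, 53), (152, 53), (154, 53), (156, 53), (158, 53), (160, 53), (162, 52), (164, 52), (166, 53), (168, 52), (170, 53), (172, 52), (174, 53), (176, 52), (178, 53), (180, 53), (182, 53), (184, 53), (186, 52), (188, 53), (190, 52), (192, 52), (194, 53), (196, 52), (198, 52)]
```

View pics/r8c.png

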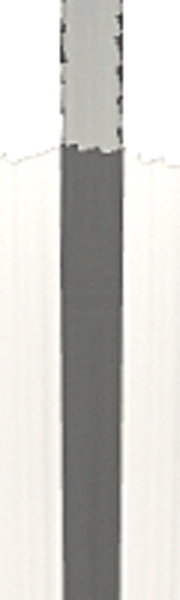

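Emit:
{"fn": "jog_arm", "kwargs": {"moves": [[[0.1,0,0],0,255],[[0.25,0,0],0,255],[[0.4,0,0],0,255],[[0.4,0,0],0,255],[[0.4,0,0],0,255],[[0.4,0,0],0,255],[[0.25,0,0],0,255],[[0.15,0,0],0,255],[[0,0,0],0,255],[[0,0,0],0,255]]}}

```text
time_s: 14.77
position: [0.5792, 0.0245, 0.2062]
tool_rot: [0.0, 0.818, 0.576, -0.0]
wrist_force: [-0.1, -0.4, -1.2]
opening: 0.0112
```

```bash
python3 -c "
from rel import *
run('r9')
s=monitor.read_state(); print(s['position'],s['wrist_force'],s['torque'])"
```

```text
120 245.06 265.51 slot x 70.0 centre y 0.18 width 10.8
140 245.19 265.31 slot x 59.2 centre y 0.17 width 10.8
160 245.29 264.99 slot x 48.0 centre y 0.11 width 10.8
180 245.47 264.94 slot x 36.6 centre y 0.15 width 10.9
190 245.45 264.9 slot x 30.7 centre y 0.14 width 11.0
196 245.54 264.73 slot x 27.0 centre y 0.11 width 10.9
219 [(244, -25), (245, -81), (264, 46), (265, 49)]
221 [(244, -75), (245, -24), (265, 78), (266, 33)]
223 [(243, -15), (244, -102), (265, 85), (266, 38)]
300 [(243, 16), (244, -21), (265, 41), (266, -41)]
stud y at 255.1: 0.09991740077994485 head 0.0949902562257292
[0.57920562 0.02428532 0.20623362] [-0.00202879 -0.44275477 -0.82689475] [-0.01074777  0.02742049  0.0090556 ]
```

Emit:
{"fn": "jog_arm", "kwargs": {"moves": [[[0.15,0,0],0,255],[[0.15,0,0],0,255],[[0.15,0,0],0,255],[[0.05,0,0],0,255],[[0,0,0],0,255]]}}

```text
time_s: 15.23
position: [0.5827, 0.034, 0.2063]
tool_rot: [-0.0, 0.818, 0.576, 0.0]
wrist_force: [0.3, 0.8, -1.0]
opening: 0.0115
```

Emit:
{"fn": "jog_arm", "kwargs": {"moves": [[[0.05,0,0],0,255],[[0.05,0,0],0,255],[[0.0,0,0],0,255]]}}

```text
time_s: 15.48
position: [0.5833, 0.0358, 0.2063]
tool_rot: [-0.0, 0.818, 0.576, 0.0]
wrist_force: [-0.5, 0.2, -0.9]
opening: 0.0112
```

Emit:
{"fn": "jog_arm", "kwargs": {"moves": [[[0.05,0,0],0,255],[[0.05,0,0],0,255],[[0.0,0,0],0,255]]}}

```text
time_s: 15.73
position: [0.584, 0.0377, 0.2063]
tool_rot: [-0.0, 0.818, 0.576, 0.0]
wrist_force: [-0.1, -0.5, -1.1]
opening: 0.011
```

Emit:
{"fn": "jog_arm", "kwargs": {"moves": [[[0.05,0,0],0,255],[[0.05,0,0],0,255],[[0.05,0,0],0,255]]}}

```text
time_s: 15.98
position: [0.585, 0.0404, 0.2063]
tool_rot: [0.0, 0.818, 0.576, -0.0]
wrist_force: [-0.1, 0.0, -0.8]
opening: 0.0111
```

Emit:
{"fn": "jog_arm", "kwargs": {"moves": [[[0.05,0,0],0,255],[[0.05,0,0],0,255],[[0.05,0,0],0,255]]}}

```text
time_s: 16.23
position: [0.5856, 0.0418, 0.2063]
tool_rot: [0.001, 0.818, 0.575, -0.002]
wrist_force: [-4.4, -9.6, 2.0]
opening: 0.0112
```

Emit:
{"fn": "jog_arm", "kwargs": {"moves": [[[-0.05,0,0],0,255],[[-0.05,0,0],0,255],[[0,0,0],0,255],[[0,0,0],0,255]]}}

```text
time_s: 16.57
position: [0.5852, 0.0408, 0.2063]
tool_rot: [0.0, 0.818, 0.576, -0.001]
wrist_force: [-2.1, -4.4, 1.1]
opening: 0.0111
```

```bash
python3 -c "
from rel import *
run('r10')
st,p=pickle.load(open('r10.pkl','rb'))
s=monitor.read_state(); print(s['position'],s['wrist_force'],s['torque'],s['q'])
save('r10',cv2.resize(p['pixels'][120:320,155:355],(600,600),interpolation=cv2.INTER_CUBIC))
g=p['pixels'].max(axis=2).astype(int)
print([(v,g[v,255]) for v in range(206,222)],[(v,g[v,255]) for v in range(296,308)])"
```

```text
120 244.79 265.22 slot x 70.0 centre y 0.03 width 10.8
140 244.96 264.98 slot x 59.2 centre y 0.01 width 10.8
160 245.13 264.91 slot x 48.0 centre y 0.04 width 10.8
180 245.25 264.73 slot x 36.6 centre y 0.03 width 10.9
190 245.31 264.75 slot x 30.6 centre y 0.05 width 11.0
196 245.49 264.67 slot x 27.0 centre y 0.08 width 10.9
219 [(244, -20), (245, -87), (264, 39), (265, 46), (266, 15)]
221 [(244, -68), (245, -33), (265, 77), (266, 34)]
223 [(244, -89), (265, 82), (266, 39)]
300 [(242, 27), (243, 22), (244, -50), (265, 65), (266, -17), (267, -36)]
stud y at 255.1: 0.09861532272229229 head 0.0936913493557159
[0.58517787 0.04084791 0.20631089] [-2.93641376 -5.27360865  1.55847387] [-0.91587002  0.46231172 -0.02212863] [ 1.20602587e-02  1.08107867e-01  1.56606195e+00 -1.27564893e-03
  1.46798564e+00  3.56301252e-01]
[(206, np.int64(54)), (207, np.int64(53)), (208, np.int64(55)), (209, np.int64(54)), (210, np.int64(53)), (211, np.int64(55)), (212, np.int64(54)), (213, np.int64(54)), (214, np.int64(53)), (215, np.int64(53)), (216, np.int64(53)), (217, np.int64(61)), (218, np.int64(24)), (219, np.int64(17)), (220, np.int64(18)), (221, np.int64(19))] [(296, np.int64(23)), (297, np.int64(23)), (298, np.int64(25)), (299, np.int64(23)), (300, np.int64(25)), (301, np.int64(21)), (302, np.int64(13)), (303, np.int64(84)), (304, np.int64(89)), (305, np.int64(85)), (306, np.int64(85)), (307, np.int64(85))]
```

View pics/r10.png

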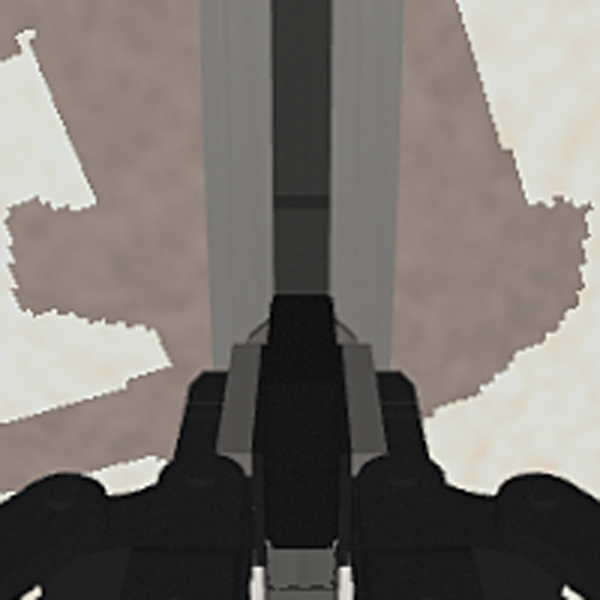

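Emit:
{"fn": "jog_arm", "kwargs": {"moves": [[[-0.05,0,0],0,255],[[-0.04,0,0],0,255],[[0,0,0],0,255],[[0,0,0],0,255]]}}

```text
time_s: 16.95
position: [0.5848, 0.04, 0.2063]
tool_rot: [-0.0, 0.818, 0.576, 0.0]
wrist_force: [-1.1, -0.3, -1.1]
opening: 0.0111
```

Emit:
{"fn": "jog_arm", "kwargs": {"moves": [[[0,0,0],-0.5,255],[[0,0,0],-0.5,255],[[0,0,0],-0.5,255],[[0,0,0],-0.5,255],[[0,0,0],-0.5,255]]}}

```text
time_s: 17.37
position: [0.5848, 0.04, 0.2063]
tool_rot: [-0.0, 0.764, 0.646, 0.0]
wrist_force: [-0.6, 0.2, -1.0]
opening: 0.0115
```

```bash
python3 -c "
from rel import *
s=monitor.read_state(); print(s['position'],s['wrist_force'],s['torque'],s['opening'])"
```

```text
[0.58478683 0.0399617  0.20629889] [-0.6108965   0.22138116 -1.02535926] [-0.02811536  0.01406629 -0.01597221] 0.01145123763468432
```

Emit:
{"fn": "jog_arm", "kwargs": {"moves": [[[0,0,0],-0.6,255],[[0,0,0],-0.6,255],[[0,0,0],-0.6,255],[[0,0,0],-0.6,255],[[0,0,0],-0.6,255]]}}

```text
time_s: 17.78
position: [0.5848, 0.0399, 0.2063]
tool_rot: [0.0, 0.692, 0.722, 0.0]
wrist_force: [-0.6, -0.2, -0.2]
opening: 0.0111
```

```bash
python3 -c "
from rel import *
s=monitor.read_state(); print(s['position'],s['wrist_force'],s['torque'],s['opening'])
p=grab_frame('wrist');save('r11',cv2.resize(p['pixels'][120:320,155:355],(600,600),interpolation=cv2.INTER_CUBIC))"
```

```text
[0.58479441 0.03991733 0.20631351] [-0.5944049  -0.22847078 -0.18732225] [-0.09659579 -0.05291502  0.03903462] 0.011052758062696925
```

View pics/r11.png

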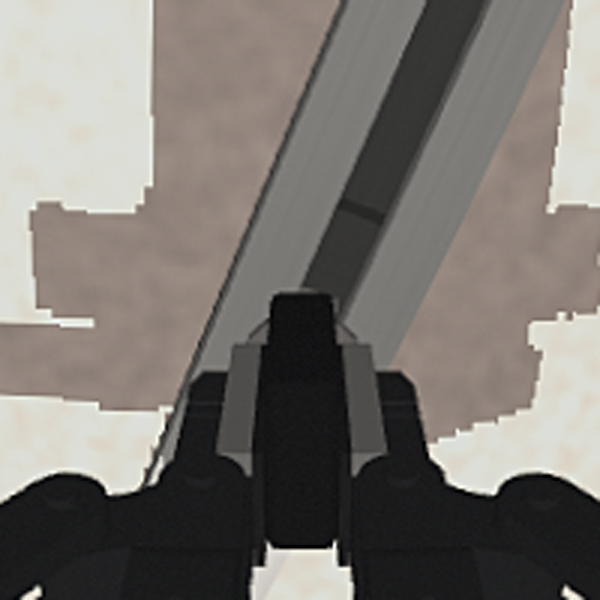

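Emit:
{"fn": "jog_arm", "kwargs": {"moves": [[[0,0,0],-0.8,255],[[0,0,0],-0.8,255],[[0,0,0],-0.8,255],[[0,0,0],-0.8,255],[[0,0,0],-0.8,255],[[0,0,0],-0.8,255],[[0,0,0],-0.8,255],[[0,0,0],-0.8,255],[[0,0,0],-0.8,255],[[0,0,0],-0.8,255]]}}

```text
time_s: 18.67
position: [0.5847, 0.0399, 0.2062]
tool_rot: [-0.0, 0.466, 0.885, 0.0]
wrist_force: [-0.8, 0.4, -0.6]
opening: 0.0112
```

Emit:
{"fn": "jog_arm", "kwargs": {"moves": [[[0,0,0],-0.8,255],[[0,0,0],-0.8,255],[[0,0,0],-0.8,255],[[0,0,0],-0.8,255],[[0,0,0],-0.8,255],[[0,0,0],-0.8,255],[[0,0,0],-0.8,255],[[0,0,0],-0.8,255],[[0,0,0],-0.8,255],[[0,0,0],-0.8,255],[[0,0,0],-0.8,255],[[0,0,0],-0.15,255],[[0,0,0],0,255],[[0,0,0],0,255]]}}

```text
time_s: 19.83
position: [0.5847, 0.0398, 0.2063]
tool_rot: [0.0, 0.174, 0.985, 0.0]
wrist_force: [-0.3, 0.1, -1.5]
opening: 0.0114
```

```bash
python3 -c "
from rel import *
s=monitor.read_state(); print(s['position'],s['wrist_force'],s['torque'],s['opening']);Rm=R(s['tool_rot']);print(np.degrees(np.arctan2(Rm[1,0],Rm[0,0])))
p=grab_frame('wrist');save('r12',cv2.resize(p['pixels'],(800,600),interpolation=cv2.INTER_CUBIC))"
```

```text
[0.58471087 0.0397724  0.20627374] [-0.30815726  0.06282427 -1.49371302] [-0.00601645  0.03542052 -0.03133619] 0.011371743385384934
160.00427255313173
```

View pics/r12.png

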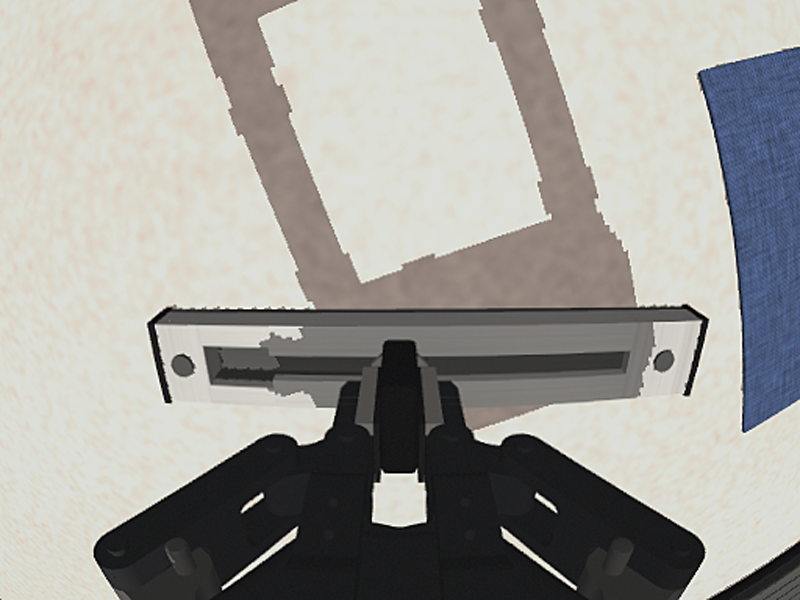

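Emit:
{"fn": "jog_arm", "kwargs": {"moves": [[[0,0,0.02],0,255],[[0,0,0.02],0,255],[[0,0,0],0,255]]}}

```text
time_s: 20.13
position: [0.5847, 0.0396, 0.2055]
tool_rot: [0.0, 0.173, 0.985, 0.0]
wrist_force: [-0.5, -0.1, -1.0]
opening: 0.0112
```

Emit:
{"fn": "jog_arm", "kwargs": {"moves": [[[0,0,0],0,230],[[0,0,0],0,215],[[0,0,0],0,200],[[0,0,0],0,185],[[0,0,0],0,170],[[0,0,0],0,150],[[0,0,0],0,130],[[0,0,0],0,110],[[0,0,0],0,100],[[0,0,0],0,100]]}}

```text
time_s: 20.97
position: [0.5847, 0.0396, 0.2055]
tool_rot: [0.0, 0.173, 0.985, -0.0]
wrist_force: [0.7, 0.1, 0.9]
opening: 0.052
```

```bash
python3 -c "
from rel import *
s=monitor.read_state(); print(s['position'],s['wrist_force'],s['torque'],s['opening'])
p=grab_frame('wrist');save('r13',cv2.resize(p['pixels'][120:320,155:355],(600,600),interpolation=cv2.INTER_CUBIC))"
```

```text
[0.58468445 0.03963048 0.20548401] [0.70112572 0.07006166 0.85810802] [-0.07174936 -0.00770313  0.02854273] 0.051953507821977524
```

View pics/r13.png

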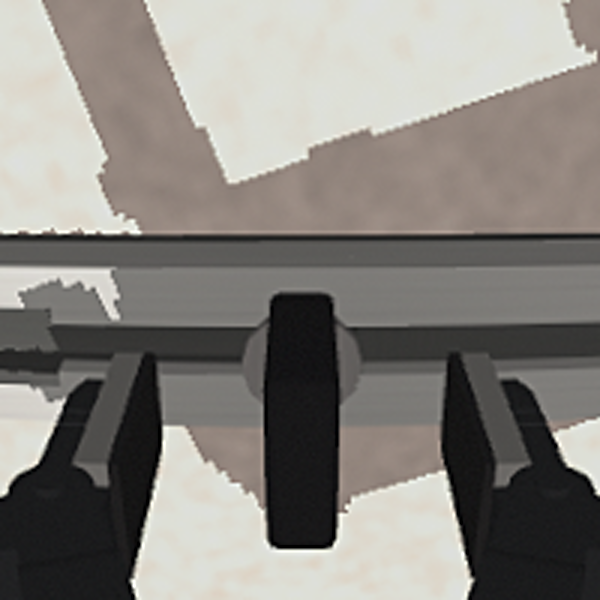

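Released, the stud stands upright with its wing across. Retreat straight up and verify.

Emit:
{"fn": "jog_arm", "kwargs": {"moves": [[[0,0,-0.2],0,100],[[0,0,-0.4],0,100],[[0,0,-0.7],0,100],[[0,0,-0.9],0,100],[[0,0,-0.9],0,100],[[0,0,-0.9],0,100],[[0,0,-0.5],0,100],[[0,0,0],0,100],[[0,0,0],0,100]]}}

```text
time_s: 21.77
position: [0.5848, 0.0396, 0.2965]
tool_rot: [0.001, 0.173, 0.985, 0.0]
wrist_force: [-0.3, 0.3, 0.2]
opening: 0.0519
```

```bash
python3 -c "
from rel import *
st=monitor.read_state(); p=grab_frame('wrist');save('r14',cv2.resize(p['pixels'],(800,600),interpolation=cv2.INTER_CUBIC))
t=[wing_fit(p,st,.5847,.0397,np.radians(160.2),zb=.004,roi=50,thr=q) for q in (35,45)]; print(t)
print(st['position'],st['wrist_force'])
s=grab_frame('scene');save('s14',cv2.resize(s['pixels'],(800,600),interpolation=cv2.INTER_CUBIC))"
```

```text
[(array([0.58680854, 0.04067193]), np.float64(160.5927085880685), np.float64(0.16353555023670197)), (array([0.58666413, 0.04078588]), np.float64(159.53568370840128), np.float64(0.14051178097724915))]
[0.58478117 0.03963015 0.29651985] [-0.29141485  0.28362297  0.21373429]
```

View pics/r14.png

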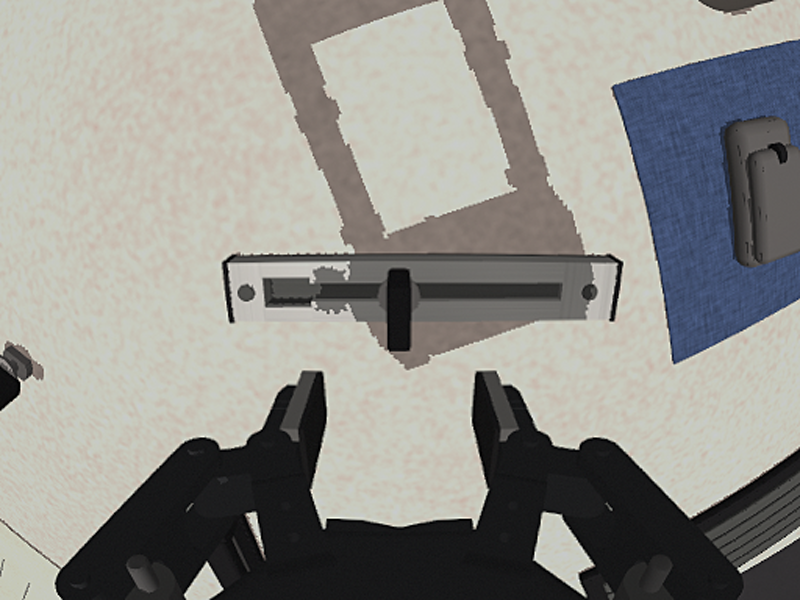

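View pics/s14.png

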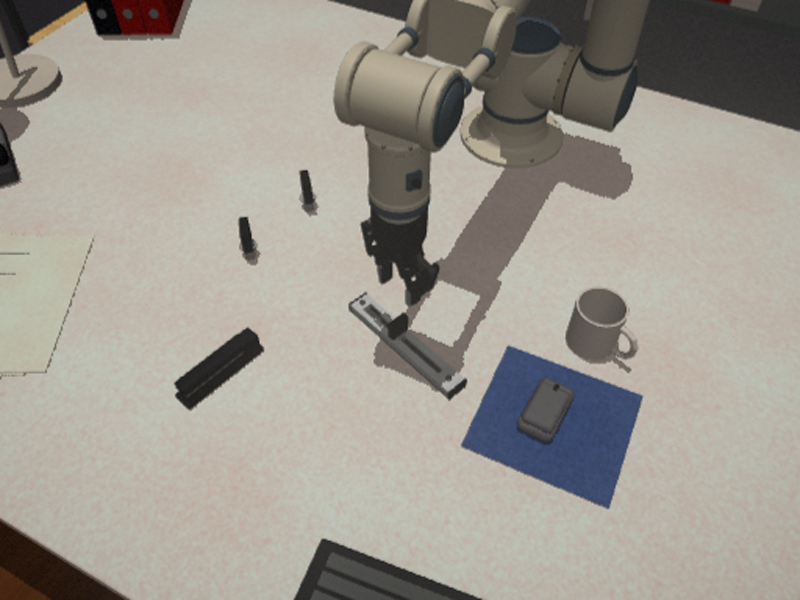

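```bash
python3 -c "
from rig import robot
print(robot.finish_job())"
```

```text
the job is handed in; nothing more can be done
None
```

The smallest stud is locked in the rail at the hidden stop and released. I handed the job in at about 22 s of the 54 s limit.

**What I did**
- I took the middle of the three studs, since the other two are clearly taller.
- I lowered its head through the window with no force showing, then slid it along the slot.
- It touched the stop at about 65 mm from the window. The highest force I read there was about 11 N, under the 20 N limit.
- I backed off until the force was about 1 N and turned it 90°; every reading during the turn was under about 1.5 N and 0.1 N m.
- I lowered it by 0.8 mm, opened the gripper and lifted straight up.

**Last checks**
- The wrist picture shows the stud upright with its wing across the rail. The fitted wing angle is about 160°, and the rail lies at about 70°.
- In the scene picture the mouse, mug, stapler and the two larger studs look unmoved, and the gripper is clear of everything.

**What disagreed or wasn't tested**
- The wing fit put the stud about 2 mm from where the gripper released it. That is within the 2 mm camera calibration, which I also saw shift by about 1.3 mm between pictures.
- I did not pull on the stud to test the lock.

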